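Bring the tooth to the focus post and hold the reading lens over it

ROBOT

A 6-joint arm with a two-finger parallel gripper is mounted at the origin on the work surface. World frame = base frame: x ahead of the robot, y to its left, z up, the work surface at z = 0. Lengths are in m, angles in rad, forces in N, time in s.
With the tool pointing down it reaches from about 0.325 to 0.9 m from the base axis. Payload 3.5 kg.
Tool frame: the origin (TCP) lies between the finger pads; the fingertips stand env.tips_ahead ahead of it and the grasp point (between the pads) lies 2 mm behind it (env.tips_ahead is the distance from the TCP to the fingertips, in m); z points along the fingers, y is the direction in which the jaws open and shut (so a half turn about z gives the same grasp; the last joint's range is limited). The gripper opens to 85 mm and grips with 20 to 120 N. Pads are 22 mm wide; open, the fingers measure 114 mm over their backs; the gripper's body (76 mm by 85 mm) begins 54 mm behind the grasp point. The pads swing forward as they close: fully open they stand 13 mm farther back than shut.
Start: joints at [1.162, 0.276, -0.026, 1.268, 0, 1.467], TCP at [0.188, 0.596, 0.248] pointing down, gripper open.
Joint ranges: [-3.12, 3.12], [-0.85, 1.88], [-1.08, 1.24], [-1.95, 2.15], [-1.57, 1.53], [-3.14, 3.14]. Speed limits (rad/s): [2.57, 2.57, 3.14, 3.14, 3.14, 3.14].

INTERFACE

Orientations are given as a rotation vector (axis times angle).
In Python, from workcell import env, imaging gives the robot as it stands.
- The arm moves only by the tool drive_tool, never from a script. Its argument "series" is a list of rows, each a list of 6 numbers: the shift along the tool's x, y, z in m, then the turn, a rotation vector about the tool's x, y, z in rad. A call has 1 to 8 rows; each row is the pose to reach, as a shift and turn from the pose commanded when the call began, along the tool's axes at that moment; what a row does not reach only later rows make up. A row lasts 1/12 s, in which the tool goes at most 41.7 mm and 7.16 degrees, less where a joint would pass 70% of its speed; a pose out of reach is approached as far as the arm can. A call with a gripper value outside its range is refused whole. "claw" is the gripper's target within -1 to 1 (fully open at 1, half-way at 0, shut at -1), set as the call begins (left out, the last holds). The fingers move at their own pace and stop on an object; the grip force is fixed at half the most. Time passes only in rows, so rows that repeat a pose let the fingers close. It gives the time, the measured TCP pose, the force and the opening at its end, in the units of the state.
- env.observe(): the state, without advancing time (a new reading comes with each control period).
- imaging.grab_frame(name): name is "side" or "top" or "wrist"; returns a dict with "frame" (384x512x3 uint8, blue, green, red), "range_z" (384x512 float32, m along the optical axis (not along the pixel's ray), 0 where there is no reading), "fx", "fy", "cx", "cy" (pixels), "position" and "rotation" of the camera in the world; the wrist camera has in their place "T_tool_cam" (4x4, takes a point from camera to tool coordinates, whose origin is the TCP and whose axes are the flange's). Camera axes: x right, y up, looking along -z (the intrinsics and any distortion apply to the point x, -y, -z); pixel columns grow to the right and rows downward; lengths in m; the calibration is good to about 2 mm. A picture is of the moment at which its call begins: read the wrist's pose just before it.
- env.sign_off(): hands the job in, once; it reports no verdict.
The state is a dict: "t": time; "joint_positions": joint angles; "dq": joint speeds; "joint_efforts": joint torques, N m; "position": TCP position; "orientation": TCP orientation; "ft_force": force on the tool from outside, world axes, zero at the start; "ft_torque": the same for the moment, N m; "gripper_width": finger opening in m.
Only numpy, scipy, OpenCV 4.12 (cv2) and the standard library are available. Lean on these libraries where they do the work, as an engineer would, in place of code of your own. Each camera call takes 0.05 s, during which the arm holds its last target.

TASK

Turn the specimen turntable anticlockwise by its upright peg, fully home against its stop, so that the tooth lies beside the focus post; only then take the reading lens off its rest by the handle and hold it level and still, centred over the tooth, with the lens at the height of the brass collar on the post. Finish while still holding it there in the gripper. Do not bump the turntable or its specimens with the lens, do not shift the collar, and leave the other things on the bench where they are.

Things in the scene. Friction and masses are not known exactly. Their poses are not given: they have to be found in the camera images.
- turntable: specimen turntable's fixed grey base, a disc 240 mm across and 20 mm high with a tab; origin on the turning axis at bench level; z up, its +x axis points from the turning axis to the focus post on the tab. A white platform 210 mm across turns on it, top 40 mm above the bench. On it, on three black pads 75 mm from the axis: a curved ivory tooth (50 mm long, 17 mm high), a snail shell and a vertebra (none reaching higher than 67 mm above the bench), and an upright turning peg.
- platform (a joint): angle of the turntable's platform, rad; grows anticlockwise seen from above, from 0 to 2.0, where a steel lug meets the stop block on the base and the tooth lies on the base's +x axis, beside the focus post. Light friction (about 0.1 N m) holds it where it is left.
- peg_top (a point): top centre of the platform's upright round steel peg, 15 mm in diameter and 60 mm tall above the platform (its top 100 mm above the bench), 85 mm from the axis, straight across the axis from the tooth; turns with the platform
- tooth_top (a point): point at the top of the middle of the tooth, 60 mm above the bench, 75 mm from the axis; turns with the platform
- focus_mark (a point): centre of the brass collar (24 mm across, 8 mm thick) on the focus post; its height is the focal height, 105 to 145 mm above the bench. The post is an upright steel rod, 10 mm in diameter, 135 mm from the axis, its top 160 mm above the bench. The collar slides stiffly on it (4 N); its setting is to be kept.
- lens_rest: fixed wooden rest of the reading lens: a plate 215 x 60 x 8 mm with two blocks whose tops are 45 mm above the bench; origin under the plate's centre; its +x axis points from the handle's end to the lens. The blocks carry the lens and the last part of the handle; between them, from 52 mm behind to 44 mm ahead of the centre, the handle is free.
- loupe: reading lens (about 90 g): a round dark steel frame 62 mm across and 10 mm thick with a glass lens, and a straight grey handle 14 mm wide and 14 mm high, from 32 to 142 mm behind the lens's centre. Origin at the centre of the lens frame's underside; +z up through the lens, handle along -x.
- lens_center (a point): middle of the lens, 5 mm above its underside
- loupe_grip (a point): place on the handle to grip, at the middle of its height and width, 78 mm behind the lens's centre along the handle, 2 mm above the lens's mid-height
- jar: bystander: amber jar, 60 mm across, 85 mm high; origin under its centre
- dishes: bystander: stack of three clear dishes, 88 mm across, 42 mm high; origin under its centre
- wash_bottle: bystander: white bottle, 68 mm across, 170 mm high; origin under its centre
- vial_rack: bystander: white divided rack, 160 x 80 x 40 mm; origin under its centre
- scale_bar: bystander: flat steel bar, 130 x 20 x 5 mm, lying on the bench; origin under its centre
- vial: bystander: small glass vial, 22 mm across, 45 mm high; origin under its centre
- carton: bystander: open cardboard carton, 100 x 80 x 45 mm; origin under its centre
Not all that is in view belongs to the job. Several things have the shape of the loupe; the one meant has the colours described above. Of the things that look like the lens_rest, take the one that is farthest from the robot's base at the start.

How it is judged:
On the way, in this order (a step that is already met when the one before it is completed fails the run):
1. the turntable is turned home against its stop, the lens still lying on its rest (value of joint platform above 1.93 rad and distance of loupe from where it was at the start of the episode below 0.02 m), for 0.2 s.
2. the lens is lifted off its rest in the gripper (contact force between the fingers and loupe above 1 N and distance of loupe from where it was at the start of the episode above 0.025 m and contact force between loupe and turntable below 0.1 N and contact force between loupe and lens_rest below 0.1 N), for 0.2 s.
At the end, for the whole second after the job is handed in: The platform is within 4 degrees of its stop; the gripper holds the lens, which nothing else touches or carries; the lens's centre is within 12 mm of straight above the middle of the tooth and within 8 mm of the collar's mid-height; the lens is level within 7 degrees and still (under 15 mm/s) (value of joint platform above 1.93 rad and contact force between the fingers and loupe above 1 N and horizontal distance between lens_center and tooth_top below 0.012 m and z of lens_center in the frame of focus_mark between -0.008 and 0.008 m and angle between loupe's own z axis and vertical below 0.12 rad and linear speed of loupe below 0.015 m/s and contact force between loupe and turntable below 0.1 N and contact force between loupe and lens_rest below 0.1 N); the arm keeps its last pose, push and grip.
It fails at once if the lens bumps the turntable, its post or a specimen (over 2 N) (contact force between loupe and turntable above 2 N).
It fails at once if the focus collar is slid along its post (over 4 mm) (distance of focus_mark from where it was at the start of the episode above 0.004 m).
It fails at once if a bystander is moved more than 20 mm (distance of any of jar, dishes, wash_bottle, vial_rack, scale_bar, vial, carton from where it was at the start of the episode above 0.02 m).
It also fails if it takes over 58 s, if anything falls off the work surface, if the arm or the gripper's body presses on something with over 40 N, if the wrist force passes 120 N, or if a joint passes its speed limit or range.

## Working session

There is one attempt and no reset: what is moved stays moved. The work goes in short steps, Python scripts to look and compute and a tool call to move; the robot and the scene stay as the last step left them, time stands still between calls to the robot, and variables do not carry over. Pictures are saved under pics/ and viewed, and the job is handed in when it is done.

Besides the shell and the picture viewer there is one more tool, called after "Call:" as a command line: name --pt "numbers of a row" for each row, then --argument value for the rest. drive_tool: Moves the arm, as the interface text tells. Its arguments: {"type":"object","properties":{"series":{"type":"array","items":{"type":"array","items":{"type":"number"}}},"claw":{"type":"number"}},"required":["series"]}

```bash
ls; mkdir -p pics
python3 - <<'E'
from workcell import env, imaging
import cv2, numpy as np, pickle
print(env.tips_ahead); print(env.observe())
for n in ["top","side","wrist"]:
    f=imaging.grab_frame(n); pickle.dump(f,open(f"f_{n}.pkl","wb")); cv2.imwrite(f"pics/{n}0.png",f["frame"])
    print(n,{k:v for k,v in f.items() if k not in("frame","range_z")})
E
```

```text
pics
0.017
{'t': 0.0, 'joint_positions': array([ 1.16163224e+00,  2.77165933e-01, -2.78851413e-02,  1.26796840e+00,
       -9.33400356e-06,  1.46739523e+00]), 'dq': array([-0.0013707 ,  0.00060039,  0.00055001,  0.00089993, -0.00042592,
        0.00042902]), 'joint_efforts': array([ 5.87155264e-04, -4.45512664e+01,  2.95201367e+01,  1.63896539e-02,
       -6.41956581e-05,  2.84470538e-06]), 'position': array([0.18785901, 0.59533447, 0.24713718]), 'orientation': array([-0.47833787, -3.10440044,  0.00338117]), 'ft_force': array([ 0.94784148, -0.1706014 , -0.5086373 ]), 'ft_torque': array([-0.04430837, -0.00517596,  0.04658752]), 'gripper_width': 0.08532102898685218}
top {'fx': 349.63723925981304, 'fy': 349.63723925981304, 'cx': 261.752914264026, 'cy': 195.10615134023726, 'position': array([0.3892585 , 0.01465645, 1.13095518]), 'rotation': array([ 0.05371407, -0.08066461, -1.56291304])}
side {'fx': 354.08352355575647, 'fy': 354.08352355575647, 'cx': 250.137048797839, 'cy': 197.20899751225696, 'position': array([ 0.03058981, -0.56537987,  0.86021717]), 'rotation': array([ 0.74165717, -0.26110477, -0.64118787])}
wrist {'fx': 340.7111800031283, 'fy': 340.7111800031283, 'cx': 253.29982191620175, 'cy': 190.38789071413478, 'T_tool_cam': array([[ 8.55469430e-04,  9.56263076e-01,  2.92506750e-01,
         7.30711225e-02],
       [ 9.99999533e-01, -9.49373636e-04,  1.79079363e-04,
        -5.76244706e-04],
       [ 4.48945179e-04,  2.92506460e-01, -9.56263441e-01,
        -1.25343268e-01],
       [ 0.00000000e+00,  0.00000000e+00,  0.00000000e+00,
         1.00000000e+00]])}
```

View pics/top0.png

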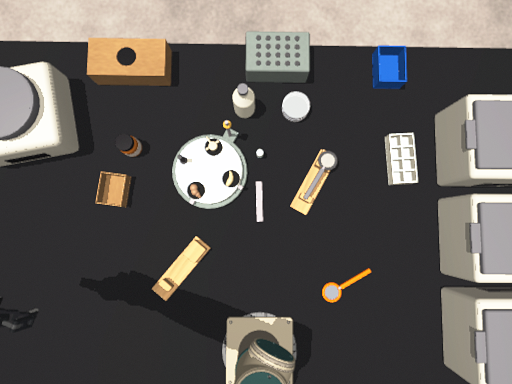

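View pics/side0.png

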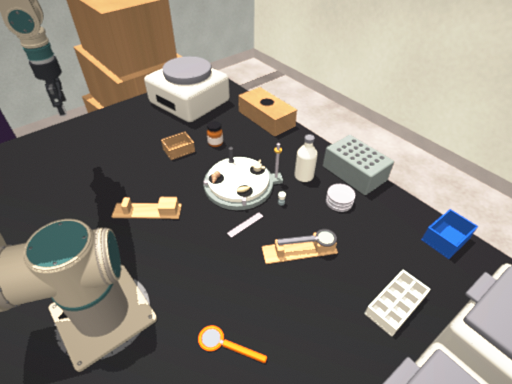

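View pics/wrist0.png

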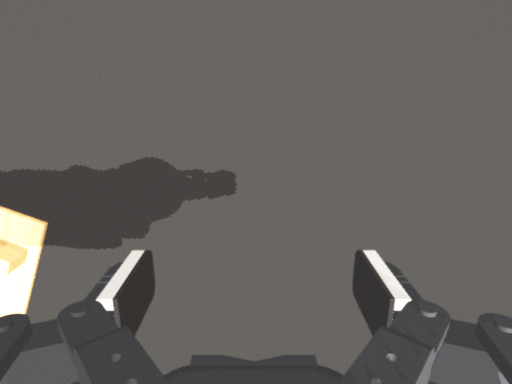

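Candidates: the loupe could be the grey and dark lens at top (328,160) or the orange one at (332,292). The rest could be (314,182), the farther one, or the empty rest at (181,268). From the description I choose the grey loupe on the rest at (314,182). I'll check that in a close crop.

Run:
```python
import cv2,pickle
f=pickle.load(open("f_top.pkl","rb"));im=f["frame"]
c=cv2.resize(im[100:225,160:350],None,fx=4,fy=4,interpolation=cv2.INTER_CUBIC);cv2.imwrite("pics/topc.png",c)
f=pickle.load(open("f_side.pkl","rb"));im=f["frame"]
c=cv2.resize(im[130:270,195:350],None,fx=4,fy=4,interpolation=cv2.INTER_CUBIC);cv2.imwrite("pics/sidec.png",c)
```

```text
(no output)
```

View pics/topc.png

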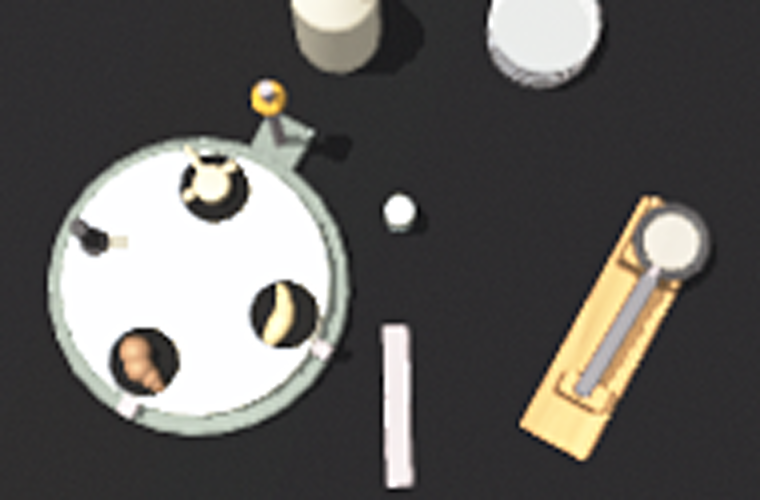

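View pics/sidec.png

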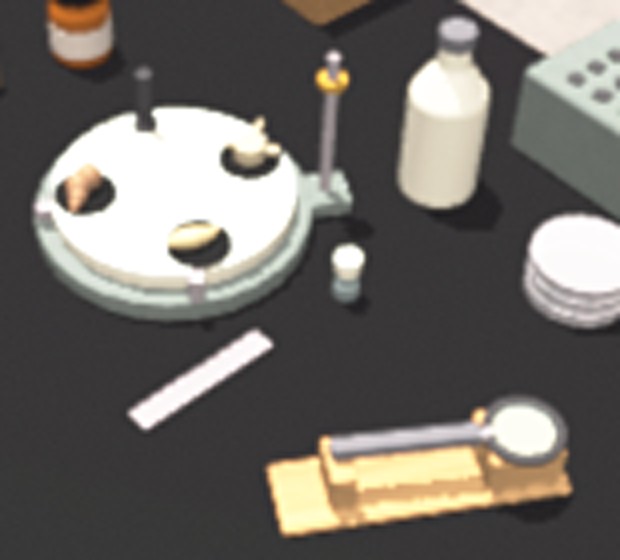

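The crop confirms it: dark frame and grey handle on the farther rest. The peg is at top-image (180,158), and the tooth at (230,178). The stop block on the base is near (240,187), and the post's collar at (227,125).

```bash
cat > h.py <<'E'
import numpy as np,cv2,pickle
from scipy.spatial.transform import Rotation as R
from workcell import env,imaging
def cam(f,st=None):
    if "T_tool_cam" in f:
        T=np.eye(4);T[:3,:3]=R.from_rotvec(st["orientation"]).as_matrix();T[:3,3]=st["position"]
        T=T@f["T_tool_cam"]; return T[:3,:3],T[:3,3]
    return R.from_rotvec(f["rotation"]).as_matrix(),np.array(f["position"])
def ray(f,u,v,st=None):
    Rm,p=cam(f,st); u=np.asarray(u,float);v=np.asarray(v,float)
    d=np.stack([(u-f["cx"])/f["fx"],-(v-f["cy"])/f["fy"],-np.ones_like(u)],-1)
    return p,d@Rm.T
def onz(f,u,v,z,st=None):
    p,d=ray(f,u,v,st); s=(z-p[2])/d[...,2]; return p+d*s[...,None]
def proj(f,P,st=None):
    Rm,p=cam(f,st); q=(np.asarray(P)-p)@Rm
    return np.stack([f["cx"]-f["fx"]*q[...,0]/q[...,2], f["cy"]+f["fy"]*q[...,1]/q[...,2]],-1)
def cloud(f,st=None):
    v,u=np.mgrid[0:384,0:512]; p,d=ray(f,u,v,st); return p+d*f["range_z"][...,None]
def tri(a,ua,b,ub):
    p1,d1=ray(a,*ua);p2,d2=ray(b,*ub)
    s=np.linalg.lstsq(np.stack([d1,-d2],1),p2-p1,rcond=None)[0]
    x,y=p1+d1*s[0],p2+d2*s[1]; return (x+y)/2,np.linalg.norm(x-y)
E
python3 - <<'E'
from h import *
t=pickle.load(open("f_top.pkl","rb"));s=pickle.load(open("f_side.pkl","rb"))
X=cloud(t); im=t["frame"]
# platform: white in region, top
m=np.zeros(im.shape[:2],np.uint8); m[130:212,168:252]=(im[130:212,168:252].min(2)>225)
cs=max(cv2.findContours(m,0,1)[0],key=cv2.contourArea)
e=cv2.fitEllipse(cv2.convexHull(cs));print(e, onz(t,*e[0],.04))
print("mean depth z",np.median(X[m>0][:,2]))
hs=cv2.cvtColor(im,cv2.COLOR_BGR2HSV)
for nm,(u,v) in dict(peg=(179.5,157),tooth=(231,179),collar=(227,125),lens=(328,160.7)).items():
    print(nm,X[int(v),int(u)],onz(t,u,v,{'peg':.1,'tooth':.06,'collar':.13,'lens':.05}[nm]))
print("pegtop tri",tri(t,(179,156.5),s,(195+144/4,130+72/4)))
print("collar tri",tri(t,(160+268/4,100+97/4),s,(195+332/4,130+79/4)))
# lens dark frame, handle
for u,v in [(328,150),(322,172),(314,185),(307,195),(328,161)]: print(u,v,X[v,u],im[v,u])
E
```

```text
((208.55316162109375, 171.05213928222656), (67.29579162597656, 68.02986907958984), 102.88851928710938) [0.55758148 0.16384399 0.04      ]
mean depth z 0.03923007880294993
peg [0.59024402 0.2447005  0.09752852] [0.5897774  0.24266862 0.1       ]
tooth [0.53079963 0.09186339 0.05674718] [0.53037103 0.0916296  0.06      ]
collar [0.6754132  0.09909748 0.14533644] [0.67986583 0.1004114  0.13      ]
lens [ 0.5932865  -0.20989001  0.05567354] [ 0.59213719 -0.21105209  0.05      ]
pegtop tri (array([0.59326588, 0.24454251, 0.09534909]), np.float64(0.0025597490941996846))
collar tri (array([0.68160657, 0.09993567, 0.1329905 ]), np.float64(0.0008952695710168658))
328 150 [ 0.63781882 -0.22243965 -0.0027898 ] [61 60 62]
322 172 [ 0.55527024 -0.19075109  0.05568787] [166 165 171]
314 185 [ 0.51420593 -0.16531343  0.05676433] [179 174 177]
307 195 [ 0.48247489 -0.14264399  0.06194161] [184 182 186]
328 161 [ 0.59073436 -0.21054034  0.05240438] [227 238 243]
```

```bash
cat >> h.py <<'E'
def rel(pos,yaw_deg):
    "shift & turn in tool axes from current measured pose to TCP pos, tool-down, tool y at yaw"
    st=env.observe(); A=R.from_rotvec(st["orientation"]).as_matrix()
    a=np.radians(yaw_deg); y=np.array([np.cos(a),np.sin(a),0]); z=np.array([0,0,-1.]); x=np.cross(y,z)
    B=np.stack([x,y,z],1)
    print("yaw_y now",np.degrees(np.arctan2(A[1,1],A[0,1])).round(2),"t",st["t"],"pos",st["position"].round(4),"q",st["joint_positions"].round(2))
    print("rel",(A.T@(np.array(pos)-st["position"])).round(4),R.from_matrix(A.T@B).as_rotvec().round(4))
E
python3 -c "
from h import *
rel((.592,.2445,.21),-23)"
```

```text
yaw_y now 72.48 t 0.15 pos [0.1879 0.5955 0.2474] q [ 1.16  0.28 -0.03  1.27  0.    1.47]
rel [-0.491  -0.213   0.0377] [-1.4000e-03  1.2000e-03  1.6664e+00]
```

Call:
drive_tool --pt "-0.035 -0.015 0.002 0 0 0.11" --pt "-0.07 -0.03 0.005 0 0 0.23" --pt "-0.105 -0.045 0.008 0 0 0.35" --pt "-0.14 -0.06 0.01 0 0 0.47" --pt "-0.175 -0.075 0.013 0 0 0.59" --pt "-0.21 -0.09 0.016 0 0 0.71" --pt "-0.245 -0.106 0.018 0 0 0.83" --pt "-0.28 -0.121 0.02 0 0 0.95" --claw 0.0

```text
t: 0.82
position: [0.4195, 0.3946, 0.2279]
orientation: [-1.853, -2.537, 0.001]
ft_force: [0.2, 1.0, 0.4]
gripper_width: 0.0425
```

```bash
python3 -c "
from h import *
rel((.592,.2445,.21),-23)"
```

```text
yaw_y now 17.71 t 0.8167 pos [0.4195 0.3946 0.2279] q [ 0.64  0.2  -0.17  1.2  -0.    1.9 ]
rel [-0.1955  0.1186  0.0178] [-6.000e-04  5.000e-04  7.106e-01]
```

Call:
drive_tool --pt "-0.032 0.02 0.003 0 0 0.12" --pt "-0.065 0.04 0.006 0 0 0.24" --pt "-0.098 0.059 0.009 0 0 0.36" --pt "-0.13 0.079 0.012 0 0 0.48" --pt "-0.163 0.099 0.015 0 0 0.6" --pt "-0.195 0.119 0.018 0 0 0.71" --pt "-0.195 0.119 0.018 0 0 0.71" --pt "-0.195 0.119 0.018 0 0 0.71"

```text
t: 1.48
position: [0.5933, 0.2461, 0.2094]
orientation: [-2.616, -1.739, 0.002]
ft_force: [0.1, -0.2, -0.3]
gripper_width: 0.0425
```

```bash
cat > snap.py <<'E'
from h import *
import sys
st=env.observe(); f=imaging.grab_frame(sys.argv[1]); 
pickle.dump((f,st),open(sys.argv[2]+".pkl","wb")); cv2.imwrite("pics/"+sys.argv[2]+".png",f["frame"])
E
python3 snap.py wrist w1; python3 -c "
from h import *
rel((.592,.2445,.21),-23)"
```

```text
yaw_y now -22.67 t 1.5333 pos [0.5922 0.2472 0.2096] q [ 0.29  0.33 -0.04  1.2   0.    2.26]
rel [-0.0025  0.0009 -0.0004] [-0.0016  0.0007  0.0058]
```

View pics/w1.png

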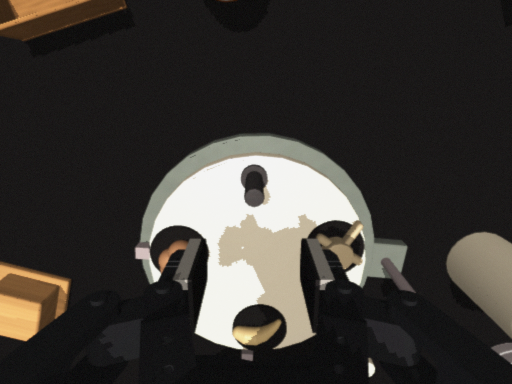

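```bash
python3 - <<'E'
from h import *
f,st=pickle.load(open("w1.pkl","rb"))
for P in [(.592,.2445,.1),(.592,.2445,.04),(.5576,.1638,.04),(.530,.0916,.06),(.6816,.0999,.133)]: print(P,proj(f,P,st))
X=cloud(f,st)
for v in range(168,210,3): print(v,X[v,254].round(4),f["frame"][v,254])
m=(f["frame"][...,:].min(2)>120)&(abs(X[...,2]-.04)<.006)
m[:, :100]=0
m8=m.astype(np.uint8);c=max(cv2.findContours(m8,0,1)[0],key=cv2.contourArea)
e=cv2.fitEllipse(cv2.convexHull(c));print(e,onz(f,*e[0],.04,st))
E
python3 - <<'E'
import cv2
im=cv2.imread("pics/w1.png");cv2.imwrite("pics/w1c.png",cv2.resize(im[150:220,210:300],None,fx=8,fy=8))
E
```

```text
(0.592, 0.2445, 0.1) [250.40983116 195.86691315]
(0.592, 0.2445, 0.04) [251.0451599  175.08351167]
(0.5576, 0.1638, 0.04) [250.66675969 262.89932199]
(0.53, 0.0916, 0.06) [253.17078766 343.59354706]
(0.6816, 0.0999, 0.133) [443.75361625 341.33165514]
168 [0.5974 0.2506 0.0454] [75 79 83]
171 [0.5966 0.2486 0.0473] [41 41 44]
174 [0.5965 0.2486 0.0576] [33 35 37]
177 [0.6237 0.3139 0.3347] [31 31 33]
180 [0.5966 0.2486 0.0769] [33 32 36]
183 [0.5966 0.2487 0.0857] [31 34 36]
186 [0.5965 0.2486 0.0936] [31 30 35]
189 [0.5963 0.248  0.099 ] [76 76 83]
192 [0.5956 0.2465 0.101 ] [77 78 83]
195 [0.5946 0.244  0.0996] [80 80 87]
198 [0.5938 0.242  0.0999] [75 77 82]
201 [0.5929 0.24   0.1004] [74 75 82]
204 [0.592  0.2378 0.1001] [74 76 84]
207 [0.5827 0.2155 0.0398] [197 203 204]
((256.7914733886719, 251.78668212890625), (195.45333862304688, 215.18161010742188), 88.42855072021484) [0.56764151 0.17251437 0.04      ]
```

View pics/w1c.png

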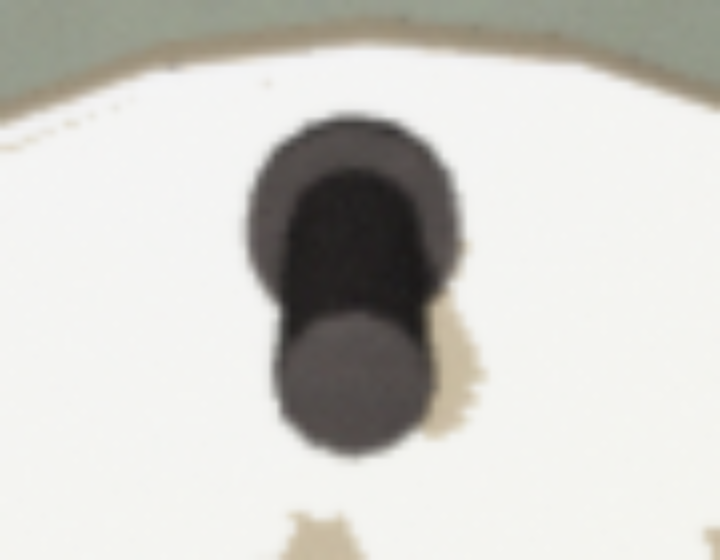

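```bash
python3 -c "
from h import *
rel((.594,.242,.09),-25)"
```

```text
yaw_y now -22.67 t 1.5333 pos [0.5922 0.2472 0.2096] q [ 0.29  0.33 -0.04  1.2   0.    2.26]
rel [-0.004   0.0039  0.1196] [-0.0016  0.0007  0.0407]
```

Call:
drive_tool --pt "-0.004 0.004 0.0 -0.0015 0 0.04" --pt "-0.004 0.004 0.03 -0.0015 0 0.04" --pt "-0.004 0.004 0.06 -0.0015 0 0.04" --pt "-0.004 0.004 0.085 -0.0015 0 0.04" --pt "-0.004 0.004 0.105 -0.0015 0 0.04" --pt "-0.004 0.004 0.12 -0.0015 0 0.04" --pt "-0.004 0.004 0.12 -0.0015 0 0.04" --pt "-0.004 0.004 0.12 -0.0015 0 0.04" --claw 0.0

```text
t: 2.2
position: [0.5924, 0.2434, 0.0896]
orientation: [2.646, 1.693, -0.003]
ft_force: [0.1, 1.2, 0.5]
gripper_width: 0.0426
```

Call:
drive_tool --pt "0 0 0 0 0 0" --pt "0 0 0 0 0 0" --pt "0 0 0 0 0 0" --claw -0.4

```text
t: 2.45
position: [0.5955, 0.2432, 0.0922]
orientation: [2.646, 1.689, 0.006]
ft_force: [-0.2, 0.5, -0.5]
gripper_width: 0.0255
```

```bash
python3 snap.py wrist w2; python3 -c "
from h import *
rel((.594,.242,.09),-25)
for d in range(5,100,5):
  e=np.radians(d);print(d,(.085*(np.cos(e)-1)).round(4),(-.085*np.sin(e)).round(4),-e.round(3))
"
```

```text
yaw_y now -24.91 t 2.5 pos [0.5954 0.243  0.0919] q [ 0.29  0.42 -0.17  0.97 -0.    2.29]
rel [-0.0015 -0.0008  0.0019] [ 0.0034 -0.0019  0.0016]
5 -0.0003 -0.0074 -0.087
10 -0.0013 -0.0148 -0.175
15 -0.0029 -0.022 -0.262
20 -0.0051 -0.0291 -0.349
25 -0.008 -0.0359 -0.436
30 -0.0114 -0.0425 -0.524
35 -0.0154 -0.0488 -0.611
40 -0.0199 -0.0546 -0.698
45 -0.0249 -0.0601 -0.785
50 -0.0304 -0.0651 -0.873
55 -0.0362 -0.0696 -0.96
60 -0.0425 -0.0736 -1.047
65 -0.0491 -0.077 -1.134
70 -0.0559 -0.0799 -1.222
75 -0.063 -0.0821 -1.309
80 -0.0702 -0.0837 -1.396
85 -0.0776 -0.0847 -1.484
90 -0.085 -0.085 -1.571
95 -0.0924 -0.0847 -1.658
```

View pics/w2.png

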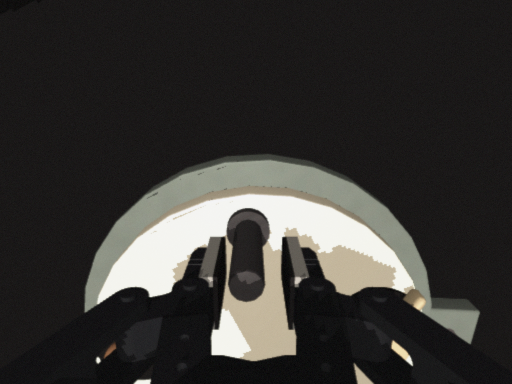

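The peg stands between the pads: its top is at (248,280), with the pads at about x=215 and x=295. I'm starting the sweep, 40° in the first call.

Call:
drive_tool --pt "0 -0.007 0 0 0 -0.087" --pt "-0.001 -0.015 0 0 0 -0.175" --pt "-0.003 -0.022 0 0 0 -0.262" --pt "-0.005 -0.029 0 0 0 -0.349" --pt "-0.008 -0.036 0 0 0 -0.436" --pt "-0.011 -0.0425 0 0 0 -0.524" --pt "-0.015 -0.049 0 0 0 -0.611" --pt "-0.02 -0.055 0 0 0 -0.698"

```text
t: 3.17
position: [0.5375, 0.2479, 0.0915]
orientation: [1.903, 2.495, 0.005]
ft_force: [1.6, -0.5, 0.1]
gripper_width: 0.0254
```

```bash
python3 snap.py wrist w3; python3 -c "
from h import *
c=np.array([.5575,.1645]);f=np.radians(105);p=c+.085*np.array([np.cos(f),np.sin(f)])
rel((*p,.09),15)
"
```

```text
yaw_y now 15.48 t 3.2167 pos [0.5353 0.2474 0.0911] q [ 0.32  0.34 -0.3   0.93 -0.    1.62]
rel [-0.0008  0.      0.0011] [0.0016 0.0009 0.0083]
```

View pics/w3.png

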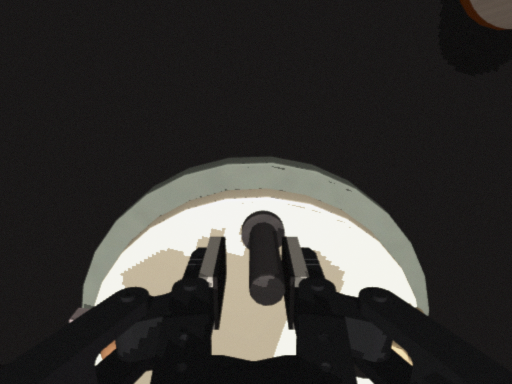

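It's following. Continuing with another 40°.

Call:
drive_tool --pt "-0.001 -0.007 0.0 0 0 -0.087" --pt "-0.002 -0.015 0.001 0 0 -0.175" --pt "-0.004 -0.022 0.001 0 0 -0.262" --pt "-0.006 -0.029 0.001 0 0 -0.349" --pt "-0.009 -0.036 0.001 0 0 -0.436" --pt "-0.012 -0.0425 0.001 0 0 -0.524" --pt "-0.016 -0.049 0.001 0 0 -0.611" --pt "-0.0205 -0.055 0.001 0 0 -0.698"

```text
t: 3.88
position: [0.4898, 0.2138, 0.0904]
orientation: [0.938, 2.994, 0.003]
ft_force: [1.4, 1.1, -0.9]
gripper_width: 0.0258
```

```bash
python3 -c "
from h import *
for a in (150,158):
  c=np.array([.5575,.1645]);f=np.radians(a);p=c+.085*np.array([np.cos(f),np.sin(f)])
  rel((*p,.09),a-90)
"
```

```text
yaw_y now 55.21 t 3.8833 pos [0.4898 0.2138 0.0904] q [ 0.29  0.25 -0.42  0.89 -0.    0.9 ]
rel [ 0.001  -0.009   0.0003] [ 0.0031  0.0037 -0.0837]
yaw_y now 55.21 t 3.8833 pos [0.4898 0.2138 0.0904] q [ 0.29  0.25 -0.42  0.89 -0.    0.9 ]
rel [-0.0008 -0.0207  0.0003] [ 0.0028  0.0039 -0.2233]
```

Call:
drive_tool --pt "0 -0.003 0 0 0 -0.03" --pt "0 -0.006 0 0 0 -0.06" --pt "0 -0.009 0 0 0 -0.09" --pt "0 -0.012 0 0 0 -0.125" --pt "0 -0.015 0 0 0 -0.16" --pt "0 -0.0165 0 0 0 -0.175" --pt "0 -0.018 0 0 0 -0.19" --pt "0 -0.018 0 0 0 -0.19"

```text
t: 4.55
position: [0.4807, 0.2005, 0.0902]
orientation: [0.654, 3.067, 0.009]
ft_force: [4.4, 5.2, -3.4]
gripper_width: 0.0256
```

```bash
python3 snap.py top t1; python3 snap.py wrist w4; python3 -c "
from h import *
im=cv2.imread('pics/t1.png');cv2.imwrite('pics/t1c.png',cv2.resize(im[100:225,160:350],None,fx=4,fy=4,interpolation=2))
print(env.observe()['ft_force'],env.observe()['position'])"
```

```text
[ 3.30420618  4.47731738 -3.01625199] [0.48071438 0.20050656 0.09023768]
```

View pics/t1c.png

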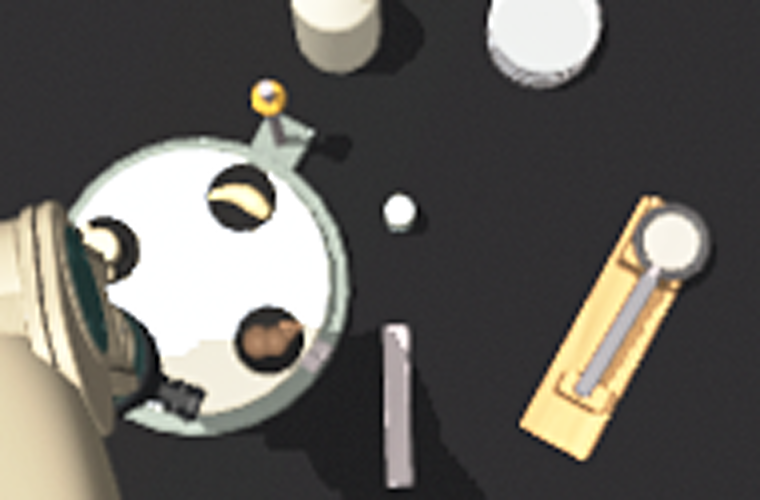

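View pics/w4.png

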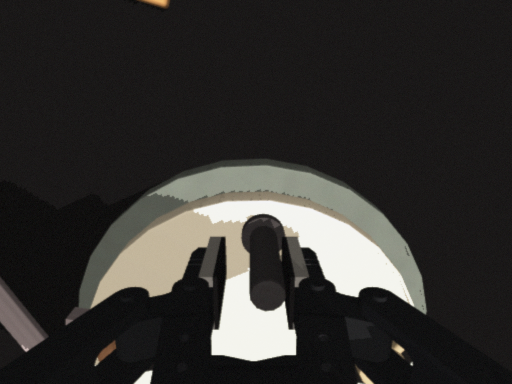

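Call:
drive_tool --pt "0 -0.0025 0 0 0 0" --pt "0 -0.005 0 0 0 0" --pt "0 -0.005 0 0 0 0" --pt "0 -0.005 0 0 0 0" --pt "0 -0.005 0 0 0 0"

```text
t: 5.07
position: [0.4807, 0.2002, 0.0903]
orientation: [0.651, 3.067, 0.025]
ft_force: [9.4, 17.2, -11.3]
gripper_width: 0.0258
```

```bash
python3 -c "
from h import *
print(env.observe()['ft_force'],env.observe()['position'])
t,_=pickle.load(open('t1.pkl','rb'))
im=t['frame'];X=cloud(t)
# dark pad around tooth on platform
hsv=cv2.cvtColor(im,cv2.COLOR_BGR2HSV)
m=np.zeros((384,512),np.uint8);w=im[138:160,208:232];m[138:160,208:232]=(w.max(2)<90)|(hsv[138:160,208:232,1]>60)
c=max(cv2.findContours(m,0,1)[0],key=cv2.contourArea);h=cv2.convexHull(c)
e=cv2.minEnclosingCircle(h);print(e,onz(t,*e[0],.042))
P=onz(t,*e[0],.042);d=P[:2]-[.5576,.1638];print(np.hypot(*d),np.degrees(np.arctan2(d[1],d[0])))
"
```

```text
[  9.38313817  17.21733092 -11.27976409] [0.4806506  0.2001634  0.09026348]
((220.09259033203125, 148.94444274902344), 8.170312881469727) [0.62801713 0.12858979 0.042     ]
0.07872947805637591 -26.56612493842766
```

Force rose to 22 N with no motion, and the tooth's bearing of −26.6° matches the post's −27.3°, so the platform is home. Next I open, back off and rise.

Call:
drive_tool --pt "0 0.004 0 0 0 0" --pt "0 0.006 0 0 0 0" --pt "0 0.006 0 0 0 0" --pt "0 0.006 -0.02 0 0 0" --pt "0 0.006 -0.05 0 0 0" --pt "0 0.006 -0.085 0 0 0" --pt "0 0.006 -0.12 0 0 0" --pt "0 0.006 -0.15 0 0 0" --claw 0.0

```text
t: 5.73
position: [0.4779, 0.1992, 0.2413]
orientation: [0.656, 3.07, -0.001]
ft_force: [0.6, 0.3, 0.3]
gripper_width: 0.0423
```

Run:
```python
from h import *
t=pickle.load(open("f_top.pkl","rb"));s=pickle.load(open("f_side.pkl","rb"))
for nm,f,roi in (("top",t,(145,205,298,342)),("side",s,(225,255,272,342))):
    im=f["frame"];X=cloud(f);a,b,c,d=roi
    hsv=cv2.cvtColor(im,cv2.COLOR_BGR2HSV)
    m=np.zeros((384,512),bool)
    sub=hsv[a:b,c:d]; m[a:b,c:d]=(sub[...,1]<45)&(X[a:b,c:d,2]>.04)
    p=X[m]; print(nm,m.sum(),p[:,2].min(),np.median(p[:,2]))
    xy=p[:,:2]; mu=xy.mean(0);u,_,vt=np.linalg.svd(xy-mu); dd=vt[0]*(np.sign(vt[0][0])); l=(xy-mu)@dd
    print(mu,np.degrees(np.arctan2(dd[1],dd[0])),l.min(),l.max(), "front",mu+dd*l.max(),"back",mu+dd*l.min())
# lens glass/frame in top: enclosing circle
im=t["frame"];hsv=cv2.cvtColor(im,cv2.COLOR_BGR2HSV);X=cloud(t)
m=((X[...,2]>.045)&(hsv[...,1]<45)).astype(np.uint8);m[:, :310]=0;m[:,345:]=0;m[:145]=0;m[168:]=0
ys,xs=np.nonzero(m);c,r=cv2.minEnclosingCircle(np.stack([xs,ys],1).astype(np.float32));print(c,r,onz(t,*c,.055),r/t["fx"]*1.076)
```

```text
top 426 0.04546360589046228 0.0536383491377499
[ 0.56546379 -0.19067624] -38.05777715060656 -0.2653207214779527 0.0629330384898001 front [ 0.6150166  -0.22947168] back [ 0.35655303 -0.02711775]
side 464 0.04421200593828545 0.0528522039423745
[ 0.55942125 -0.19708123] 8.188738048419724 -0.5758979966963454 0.061329542736513254 front [ 0.62012549 -0.1883458 ] back [-0.01060503 -0.27910891]
(327.0, 156.0) 13.038504600524902 [ 0.60605934 -0.20701966  0.055     ] 0.04012567705850011
```

```bash
python3 -c "
from h import *
rel((.526,-.169,.22),58)"
```

```text
yaw_y now 65.88 t 5.7333 pos [0.4779 0.1992 0.2413] q [ 0.27  0.09 -0.27  1.21 -0.    0.69]
rel [-0.1942 -0.3164  0.0219] [-0.0002  0.0021  0.1376]
```

Call:
drive_tool --pt "-0.02 -0.032 0.002 0 0 0.014" --pt "-0.04 -0.064 0.004 0 0 0.028" --pt "-0.06 -0.096 0.006 0 0 0.04" --pt "-0.08 -0.128 0.008 0 0 0.055" --pt "-0.1 -0.16 0.01 0 0 0.07" --pt "-0.12 -0.192 0.012 0 0 0.085" --pt "-0.14 -0.224 0.015 0 0 0.1" --pt "-0.16 -0.256 0.018 0 0 0.11" --claw 0.3

```text
t: 6.4
position: [0.5192, -0.1014, 0.2214]
orientation: [0.825, 3.03, -0.001]
ft_force: [-0.1, 0.7, -0.5]
gripper_width: 0.0558
```

Call:
drive_tool --pt "-0.017 -0.03 0.002 0 0 0.014" --pt "-0.034 -0.06 0.004 0 0 0.027" --pt "-0.034 -0.06 0.004 0 0 0.027" --pt "-0.034 -0.06 0.004 0 0 0.027"

```text
t: 6.73
position: [0.5182, -0.17, 0.2171]
orientation: [-0.87, -3.019, 0.0]
ft_force: [0.3, 0.4, -1.2]
gripper_width: 0.0557
```

```bash
python3 snap.py wrist w5; python3 snap.py top t2;python3 -c "
from h import *
rel((.526,-.169,.22),58)
im=cv2.imread('pics/t2.png');cv2.imwrite('pics/t2c.png',cv2.resize(im[100:225,160:350],None,fx=4,fy=4,interpolation=2))"
```

```text
yaw_y now 58.06 t 6.8333 pos [ 0.5183 -0.1679  0.2172] q [-0.43  0.15 -0.25  1.17  0.    0.13]
rel [-0.0071  0.0031 -0.0028] [0.0002 0.     0.001 ]
```

View pics/w5.png

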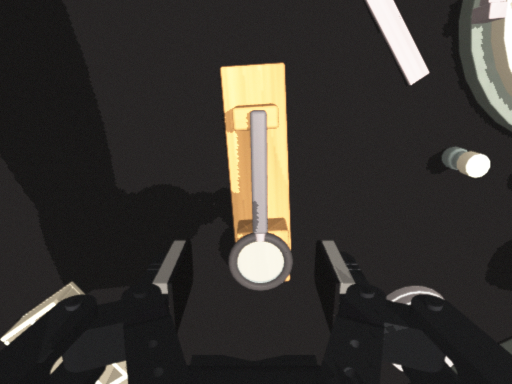

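View pics/t2c.png

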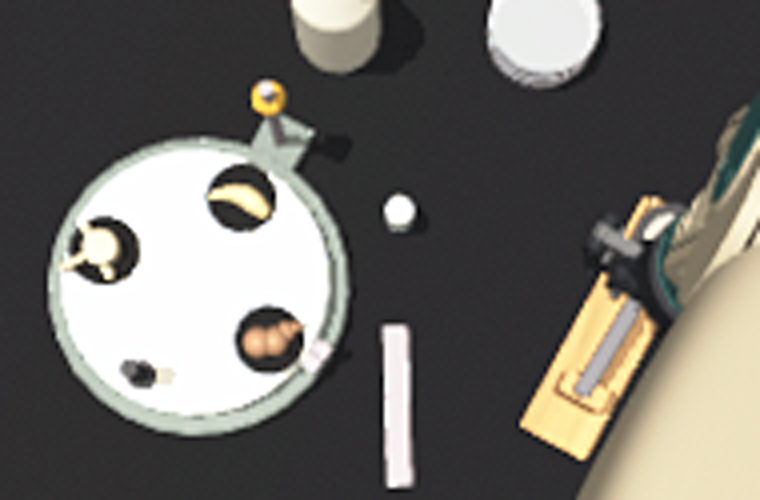

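The lens ring is at w5 (261,262), and the handle runs from (258,113) to (260,235). In the top crop, the platform stays home, with the tooth beside the post.

Run:
```python
from h import *
f,st=pickle.load(open("w5.pkl","rb"));im=f["frame"];X=cloud(f,st)
hsv=cv2.cvtColor(im,cv2.COLOR_BGR2HSV)
for v in (262,240,200,170,130,115): print(v,X[v,260].round(4))
# lens: depth > .045 non-woody, rows 228-295
m=np.zeros((384,512),np.uint8)
m[228:298,222:302]=((X[228:298,222:302,2]>.046)&(hsv[228:298,222:302,1]<70))
m=cv2.morphologyEx(m,cv2.MORPH_OPEN,np.ones((11,11)))
c=max(cv2.findContours(m,0,1)[0],key=cv2.contourArea);e=cv2.fitEllipse(c);print(e)
L=onz(f,*e[0],.055,st);print("lens",L, "z",np.median(X[m>0][:,2]))
rows=[]
for v in range(120,230,4):
    xs=[x for x in range(235,290) if X[v,x,2]>.05 and hsv[v,x,1]<70]
    if xs: rows.append((np.mean(xs),v,len(xs)))
rows=np.array(rows);print(rows[:,2])
P=onz(f,rows[:,0],rows[:,1],.059,st);k=np.polyfit(P[:,0],P[:,1],1);d=np.array([1,k[0]]);d/=np.hypot(*d)
print("dir",np.degrees(np.arctan2(d[1],d[0])),"line y at lens x",np.polyval(k,L[0]),L)
g=L[:2]-.078*d;print("grip",g,np.polyval(k,g[0]))
t,_=pickle.load(open("t2.pkl","rb"));im=t["frame"];X=cloud(t);hsv=cv2.cvtColor(im,cv2.COLOR_BGR2HSV)
m=np.zeros((384,512),np.uint8);sl=(slice(140,160),slice(208,232));m[sl]=(hsv[sl][...,1]>50)&(hsv[sl][...,2]>120)&(X[sl][...,2]>.044)
ys,xs=np.nonzero(m);print("tooth px",xs.min(),xs.max(),ys.min(),ys.max(),X[sl][...,2].max());cc,r=cv2.minEnclosingCircle(np.stack([xs,ys],1).astype(np.float32));print(cc,r,onz(t,*cc,.055),onz(t,xs.mean(),ys.mean(),.055))
m[:]=0;sl=(slice(115,135),slice(218,238));m[sl]=(hsv[sl][...,1]>100)&(hsv[sl][...,2]>100)
ys,xs=np.nonzero(m);print("collar",xs.mean(),ys.mean(),(xs.min()+xs.max())/2,(ys.min()+ys.max())/2,X[m>0][:,2].round(3))
s=pickle.load(open("f_side.pkl","rb"));hs=cv2.cvtColor(s["frame"],cv2.COLOR_BGR2HSV);n=np.zeros((384,512),np.uint8);sl=(slice(142,156),slice(268,288));n[sl]=(hs[sl][...,1]>100)&(hs[sl][...,2]>100)
y2,x2=np.nonzero(n);print(len(x2),x2.mean(),y2.mean(),(x2.min(),x2.max(),y2.min(),y2.max()),cloud(s)[n>0][:,2].round(3))
print("tri",tri(t,((xs.min()+xs.max())/2,(ys.min()+ys.max())/2),s,((x2.min()+x2.max())/2,(y2.min()+y2.max())/2)))
```

```text
262 [ 0.5957 -0.2114  0.0512]
240 [ 0.5745 -0.1984  0.0552]
200 [ 0.5404 -0.1773  0.0587]
170 [ 0.5175 -0.1631  0.0581]
130 [ 0.4886 -0.1452  0.0581]
115 [ 0.4781 -0.1388  0.0599]
((260.1546936035156, 260.1800842285156), (59.75227355957031, 62.52922821044922), 90.71876525878906)
lens [ 0.59231912 -0.20922607  0.055     ] z 0.05203637967154118
[16. 15. 16. 16. 16. 16. 16. 16. 16. 16. 16. 16. 16. 15. 15. 15. 15. 15.
 15. 15. 15. 14. 14. 14. 14. 15. 15. 15.]
dir -30.871326413233525 line y at lens x -0.2090431794503403 [ 0.59231912 -0.20922607  0.055     ]
grip [ 0.52537002 -0.16920335] -0.16902046135325444
tooth px 212 226 146 154 1.1309551751979792
(219.0, 151.0) 7.615873336791992 [0.6186313  0.13052209 0.055     ] [0.62119872 0.12526129 0.055     ]
collar 226.9787234042553 124.65957446808511 227.0 124.0 [-0.001 -0.002  0.138 -0.001 -0.004 -0.001  0.136  0.14   0.002  0.137
  0.139  0.139  0.137 -0.003  0.139  0.141  0.153  0.136  0.135  0.136
 -0.002  0.136  0.139  0.144  0.149  0.136  0.141  0.136  0.138  0.141
  0.135  0.136  0.139  0.136  0.137  0.136  0.14   0.138  0.14   0.14
  0.138  0.137  0.003  0.139  0.141  0.141  0.135]
40 277.575 149.775 (np.int64(274), np.int64(282), np.int64(147), np.int64(153)) [-0.005 -0.002 -0.002 -0.003 -0.004 -0.001 -0.005  0.137  0.138 -0.002
 -0.003  0.133  0.135  0.138  0.134  0.139 -0.001 -0.002  0.136  0.139
  0.137  0.137  0.135  0.136  0.139  0.001  0.134  0.138  0.135  0.136
  0.137  0.136  0.134  0.129  0.131  0.134  0.134  0.135  0.134  0.132]
tri (array([0.68252265, 0.10028798, 0.13136339]), np.float64(0.0001775432609549691))
```

```bash
python3 -c "
from h import *
rel((.5253,-.169,.05),59.1)"
```

```text
yaw_y now 58.06 t 6.8333 pos [ 0.5183 -0.1679  0.2172] q [-0.43  0.15 -0.25  1.17  0.    0.13]
rel [-0.0065  0.0027  0.1672] [ 0.0002  0.     -0.0182]
```

Call:
drive_tool --pt "-0.006 0.003 0.03 0 0 -0.018" --pt "-0.006 0.003 0.06 0 0 -0.018" --pt "-0.006 0.003 0.09 0 0 -0.018" --pt "-0.006 0.003 0.11 0 0 -0.018" --pt "-0.006 0.003 0.12 0 0 -0.018" --pt "-0.006 0.003 0.12 0 0 -0.018" --pt "-0.006 0.003 0.12 0 0 -0.018" --claw 0.3

```text
t: 7.42
position: [0.526, -0.1681, 0.0978]
orientation: [0.834, 3.028, -0.0]
ft_force: [0.1, -0.6, 0.9]
gripper_width: 0.0557
```

```bash
python3 snap.py wrist w6
python3 - <<'E'
from h import *
rel((.5253,-.169,.05),59.1)
f,st=pickle.load(open("w6.pkl","rb"));X=cloud(f,st);hsv=cv2.cvtColor(f["frame"],cv2.COLOR_BGR2HSV)
P=[]
for v in range(150,290,6):
    xs=[x for x in range(225,290) if .05<X[v,x,2]<.064 and hsv[v,x,1]<70]
    if 12<len(xs)<50: P.append((np.mean(xs),v))
P=np.array(P);Q=onz(f,P[:,0],P[:,1],.059,st);k=np.polyfit(Q[:,0],Q[:,1],1);print(np.degrees(np.arctan(k[0])),np.polyval(k,.5253),len(P))
E
```

```text
yaw_y now 59.19 t 7.4667 pos [ 0.5269 -0.1687  0.0988] q [-0.43  0.27 -0.37  0.92  0.    0.11]
rel [ 0.0014 -0.0011  0.0488] [0.0004 0.0034 0.0015]
-30.877612084518812 -0.16896517489817667 24
```

View pics/w6.png

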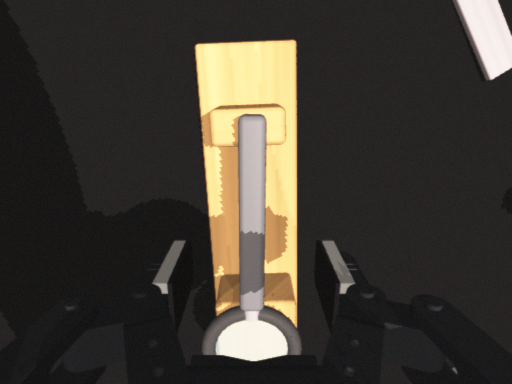

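The handle sits at x≈252, centred between the pads (182 and 322). Now descend and grip.

Call:
drive_tool --pt "0.001 -0.001 0.015 0 0.002 0" --pt "0.001 -0.001 0.03 0 0.002 0" --pt "0.001 -0.001 0.042 0 0.002 0" --pt "0.001 -0.001 0.048 0 0.002 0" --pt "0.001 -0.001 0.048 0 0.002 0" --pt "0.001 -0.001 0.048 0 0.002 0"

```text
t: 7.97
position: [0.5255, -0.1696, 0.0506]
orientation: [0.836, 3.027, 0.0]
ft_force: [-0.4, 0.6, 0.9]
gripper_width: 0.0556
```

Call:
drive_tool --pt "0 0 0 0 0 0" --pt "0 0 0 0 0 0" --pt "0 0 0 0 0 0" --pt "0 0 0 0 0 0" --pt "0 0 0 0 0 0" --pt "0 0 0 0 0 0" --pt "0 0 0 0 0 0" --pt "0 0 0 0 0 0" --claw -1

```text
t: 8.63
position: [0.5254, -0.1697, 0.0504]
orientation: [0.836, 3.027, 0.0]
ft_force: [0.1, 0.5, 5.7]
gripper_width: 0.013
```

Call:
drive_tool --pt "0 0 -0.01 0 0 0" --pt "0 0 -0.025 0 0 0" --pt "0 0 -0.045 0 0 0" --pt "0 0 -0.07 0 0 0" --pt "0 0 -0.095 0 0 0" --pt "0 0 -0.12 0 0 0" --pt "0 0 -0.13 0 0 0" --pt "0 0 -0.13 0 0 0"

```text
t: 9.3
position: [0.5266, -0.1702, 0.1826]
orientation: [0.835, 3.023, -0.001]
ft_force: [0.2, -0.1, -1.0]
gripper_width: 0.0128
```

```bash
python3 snap.py wrist w7; python3 snap.py side s7
python3 - <<'E'
from h import *
rel((.5253,-.169,.18),59.1)
E
```

```text
yaw_y now 59.13 t 9.4 pos [ 0.5242 -0.1691  0.1788] q [-0.43  0.19 -0.28  1.09  0.    0.11]
rel [-0.0009  0.0007 -0.0012] [ 0.0001 -0.0013  0.0004]
```

View pics/w7.png

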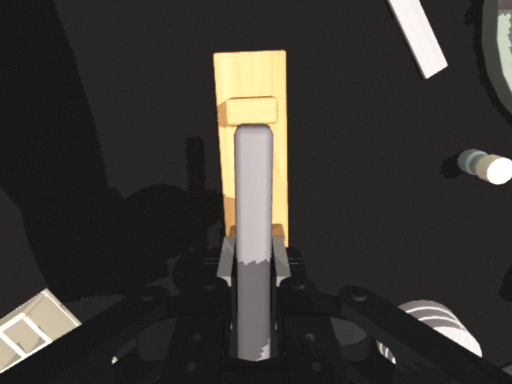

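View pics/s7.png

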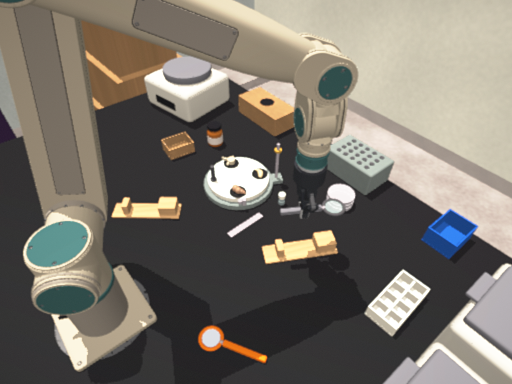

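The lens is held and off its rest. Next I raise it, then carry it over the turntable above post and bottle height.

Run:
```python
from h import *
rel((.560,.1685,.24),59.1)
f,st=pickle.load(open("w7.pkl","rb"));X=cloud(f,st)
for v in range(135,350,20): print(v,X[v,253].round(4))
t,_=pickle.load(open("t2.pkl","rb"));print("bottle",onz(t,243,86,.17),onz(t,244,110,.0))
```

```text
yaw_y now 59.13 t 9.4 pos [ 0.5242 -0.1691  0.1788] q [-0.43  0.19 -0.28  1.09  0.    0.11]
rel [ 0.1426  0.3082 -0.061 ] [ 0.0001 -0.0013  0.0004]
135 [ 0.4774 -0.1412  0.1907]
155 [ 0.4834 -0.1448  0.1905]
175 [ 0.4892 -0.1483  0.1921]
195 [ 0.4959 -0.1523  0.1907]
215 [ 0.5025 -0.1562  0.191 ]
235 [ 0.5092 -0.1602  0.1914]
255 [ 0.5169 -0.1648  0.1902]
275 [ 0.5243 -0.1692  0.1903]
295 [ 0.531  -0.1732  0.1921]
315 [ 0.5398 -0.1785  0.1908]
335 [ 0.5484 -0.1836  0.1905]
bottle [0.7815421  0.05338571 0.17      ] [0.76898392 0.05605477 0.        ]
```

Call:
drive_tool --pt "0.0 0.0 -0.02 0 0 0" --pt "0.01 0.02 -0.045 0 0 0" --pt "0.025 0.052 -0.061 0 0 0" --pt "0.04 0.085 -0.061 0 0 0" --pt "0.055 0.118 -0.061 0 0 0" --pt "0.07 0.15 -0.061 0 0 0" --pt "0.085 0.183 -0.061 0 0 0" --pt "0.1 0.216 -0.061 0 0 0"

```text
t: 10.07
position: [0.548, 0.069, 0.2378]
orientation: [-0.835, -3.023, 0.002]
ft_force: [0.9, -0.2, -1.0]
gripper_width: 0.0127
```

Call:
drive_tool --pt "0.015 0.032 0 0 0 0" --pt "0.027 0.06 0 0 0 0" --pt "0.036 0.08 0 0 0 0" --pt "0.0415 0.09 0 0 0 0" --pt "0.0425 0.092 0 0 0 0" --pt "0.0425 0.092 0 0 0 0" --pt "0.0425 0.092 0 0 0 0" --pt "0.0425 0.092 0 0 0 0"

```text
t: 10.73
position: [0.5602, 0.1667, 0.2401]
orientation: [-0.838, -3.026, 0.001]
ft_force: [0.7, -0.0, -0.9]
gripper_width: 0.0129
```

```bash
python3 snap.py top t8; python3 snap.py side s8;python3 snap.py wrist w8
python3 - <<'E'
from h import *
rel((.560,.1685,.134),59.1)
im=cv2.imread('pics/t8.png');a=cv2.resize(im[95:225,160:290],None,fx=3,fy=3,interpolation=2)
im=cv2.imread('pics/s8.png');b=cv2.resize(im[90:220,190:320],None,fx=3,fy=3,interpolation=2)
cv2.imwrite('pics/c8.png',np.hstack([a,b]))
E
```

```text
yaw_y now 59.03 t 10.8833 pos [0.5605 0.167  0.2407] q [ 0.18  0.21 -0.13  1.23  0.    0.72]
rel [0.0011 0.001  0.1067] [ 0.0001 -0.0003 -0.0012]
```

View pics/c8.png

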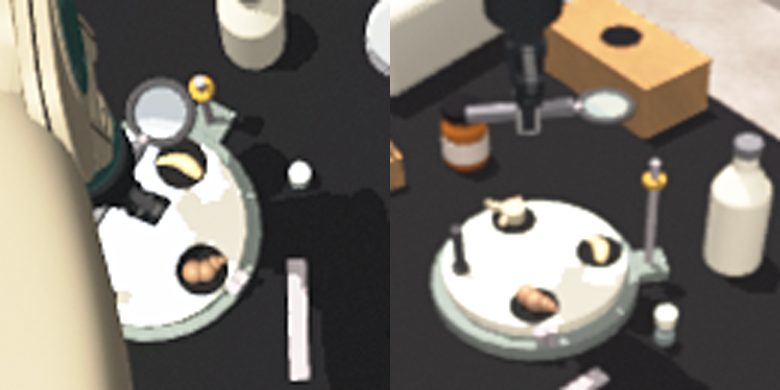

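View pics/w8.png

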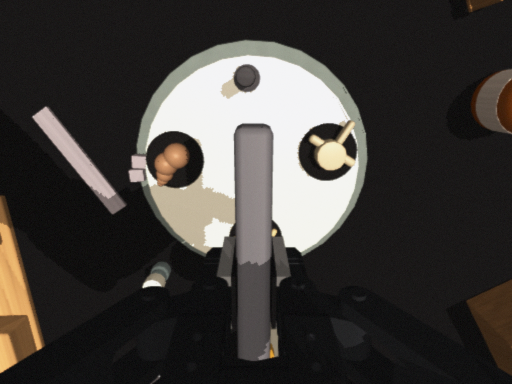

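Run:
```python
from h import *
t,st=pickle.load(open("t8.pkl","rb"));s,_=pickle.load(open("s8.pkl","rb"));w,sw=pickle.load(open("w8.pkl","rb"))
print("tcp",sw["position"])
def ell(f,m,roi):
    a,b,c,d=roi;k=np.zeros((384,512),np.uint8);k[a:b,c:d]=m[a:b,c:d]
    c=max(cv2.findContours(k,0,1)[0],key=cv2.contourArea);return cv2.fitEllipse(cv2.convexHull(c))
X=cloud(t);et=ell(t,(X[...,2]>.2),(119,147,202,226));print("top lens",et)
X=cloud(s);es=ell(s,(X[...,2]>.19)&(X[...,2]<.3),(116,135,253,274));print("side lens",es)
print("lens",tri(t,et[0],s,es[0]),tri(t,(214,132.7),s,(262.3,125)))
im=w["frame"];dark=im.max(2)<100
hs=cv2.cvtColor(im,cv2.COLOR_BGR2HSV)
m=(dark|(hs[...,1]>60))
A=ell(w,m,(128,192,146,206));B=ell(w,m,(122,184,298,357));print(A,B)
a=onz(w,*A[0],.042,sw)[:2];b=onz(w,*B[0],.042,sw)[:2]
print(a,b,np.linalg.norm(a-b),"exp .130")
d=a-b; n=np.array([-d[1],d[0]])/np.linalg.norm(d); n*=np.sign(n[0])
T=(a+b)/2+.1125*n;print("tooth by wrist",T,np.degrees(np.arctan2(n[1],n[0])), "axis",(a+b)/2+.0375*n)
P=ell(w,dark,(62,94,230,263));p=onz(w,*P[0],.1,sw)[:2];print("peg",P,p,"tooth via peg",p+.16*n)
im=t["frame"];hs=cv2.cvtColor(im,cv2.COLOR_BGR2HSV);m=(im.max(2)<100)|(hs[...,1]>60)
C=ell(t,m,(139,160,211,230));print("tooth pad top",C,onz(t,*C[0],.042))
```

```text
tcp [0.56040682 0.16686183 0.24055238]
top lens ((211.2069854736328, 133.90599060058594), (23.18441390991211, 28.786943435668945), 50.90842819213867)
side lens ((261.7926940917969, 125.5087661743164), (12.499753952026367, 20.127151489257812), 91.99849700927734)
lens (array([0.62912249, 0.13000198, 0.23356185]), np.float64(0.008337498677253492)) (array([0.62872217, 0.12346944, 0.23947305]), np.float64(0.003315964040674002))
((174.2447509765625, 159.6722869873047), (56.812496185302734, 57.99721145629883), 144.73883056640625) ((329.1154479980469, 148.79981994628906), (54.59245681762695, 67.15469360351562), 39.65993881225586)
[0.51661527 0.10356411] [0.58415269 0.23696625] 0.1495240243661239 exp .130
tooth by wrist [0.65075408 0.11945087] -26.85169927449083 axis [0.58384068 0.15332707]
peg ((246.11587524414062, 77.73238372802734), (24.904508590698242, 25.981285095214844), 6.415091037750244) [0.48975443 0.20265938] tooth via peg [0.63250301 0.13039014]
tooth pad top ((219.8418426513672, 148.11476135253906), (16.03681755065918, 18.47258949279785), 167.59368896484375) [0.63066737 0.12942273 0.042     ]
```

Run:
```python
from h import *
rel((.562,.169,.134),59.1)
```

```text
yaw_y now 59.03 t 10.8833 pos [0.5605 0.167  0.2407] q [ 0.18  0.21 -0.13  1.23  0.    0.72]
rel [-0.0003  0.0025  0.1067] [ 0.0001 -0.0003 -0.0012]
```

Call:
drive_tool --pt "0 0.002 0.01 0 0 0" --pt "0 0.002 0.025 0 0 0" --pt "0 0.002 0.043 0 0 0" --pt "0 0.002 0.06 0 0 0" --pt "0 0.002 0.077 0 0 0" --pt "0 0.002 0.092 0 0 0" --pt "0 0.002 0.102 0 0 0" --pt "0 0.002 0.106 0 0 0"

```text
t: 11.55
position: [0.5599, 0.1694, 0.1322]
orientation: [-0.836, -3.025, 0.002]
ft_force: [-1.1, 0.1, -0.9]
gripper_width: 0.0129
```

Call:
drive_tool --pt "0 0 0 0 0 0" --pt "0 0 0 0 0 0" --pt "0 0 0 0 0 0" --pt "0 0 0 0 0 0"

```text
t: 11.88
position: [0.5624, 0.1701, 0.1358]
orientation: [0.836, 3.027, 0.002]
ft_force: [-1.0, 0.5, -1.1]
gripper_width: 0.0128
```

```bash
python3 snap.py top t9; python3 snap.py side s9
python3 - <<'E'
from h import *
rel((.562,.169,.134),59.1)
print(env.observe()["ft_force"])
im=cv2.imread('pics/t9.png');a=cv2.resize(im[100:165,190:255],None,fx=6,fy=6,interpolation=2)
im=cv2.imread('pics/s9.png');b=cv2.resize(im[130:195,225:290],None,fx=6,fy=6,interpolation=2)
cv2.imwrite('pics/c9.png',np.hstack([a,b]))
t,_=pickle.load(open("t9.pkl","rb"));s,_=pickle.load(open("s9.pkl","rb"))
for nm,f,(r,c) in (("t",t,((115,150),(200,240))),("s",s,((140,170),(250,290)))):
  X=cloud(f);m=np.zeros((384,512),bool);m[r[0]:r[1],c[0]:c[1]]=1
  m&=(X[...,2]>.11)&(X[...,2]<.155);hs=cv2.cvtColor(f["frame"],cv2.COLOR_BGR2HSV)
  col=m&(hs[...,1]>100);le=m&(hs[...,1]<80)
  print(nm,"collar z",np.median(X[col][:,2]),col.sum(),"lens z",np.median(X[le][:,2]),le.sum(),X[le].mean(0))
E
```

```text
yaw_y now 59.13 t 11.9833 pos [0.5621 0.17   0.1356] q [ 0.18  0.29 -0.26  1.02  0.    0.72]
rel [-0.0004 -0.001   0.0016] [0.0015 0.0009 0.0005]
[-0.5946984   0.01571346 -0.83524009]
t collar z 0.13803030663728827 38 lens z 0.13717454088620973 333 [0.63118682 0.13068215 0.13716984]
s collar z 0.13620307859672048 28 lens z 0.13593312465937069 216 [0.6313076  0.12289037 0.13578298]
```

View pics/c9.png

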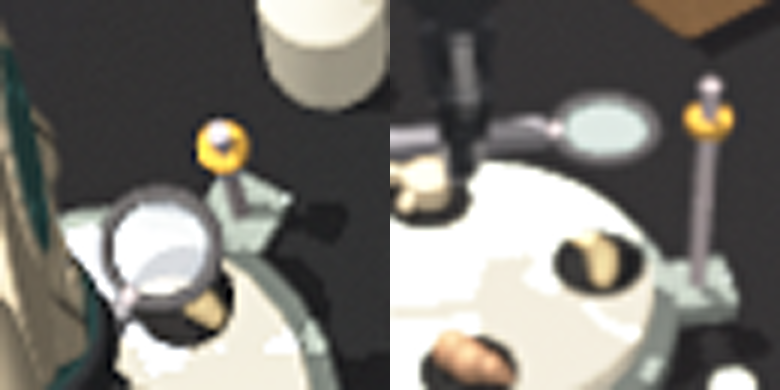

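Run:
```python
from h import *
t,_=pickle.load(open("t9.pkl","rb"));s,_=pickle.load(open("s9.pkl","rb"))
print("lens",tri(t,(190+162/6-.4,100+248/6-.4),s,(225+215/6-.4,130+128/6-.4)))
print("collar",tri(t,(190+222/6-.4,100+146/6-.4),s,(225+318/6-.4,130+120/6-.4)))
c=np.array([190+162/6-.4,100+248/6-.4]);print(onz(t,*c,.136))
# tooth: pad edge visible; post base
print("post base",onz(t,190+240/6-.4,100+210/6-.4,.02))
```

```text
lens (array([0.63110277, 0.12928005, 0.13498859]), np.float64(0.00014628277327115579))
collar (array([0.68212805, 0.10150999, 0.13253338]), np.float64(0.00037978751230464014))
[0.63079534 0.12920386 0.136     ]
post base [0.68020903 0.10098458 0.02      ]
```

Call:
drive_tool --pt "0.0005 -0.0005 0.0005 0 0 0" --pt "0.001 -0.001 0.0015 0 0 0" --pt "0.001 -0.001 0.0015 0 0 0" --pt "0.001 -0.001 0.0015 0 0 0" --pt "0.001 -0.001 0.0015 0 0 0" --pt "0.001 -0.001 0.0015 0 0 0" --pt "0.001 -0.001 0.0015 0 0 0" --pt "0.001 -0.001 0.0015 0 0 0"

```text
t: 12.65
position: [0.5601, 0.1695, 0.1331]
orientation: [-0.836, -3.028, -0.001]
ft_force: [0.7, -0.1, -1.3]
gripper_width: 0.0133
```

Call:
drive_tool --pt "0 0 0 0 0 0" --pt "0 0 0 0 0 0" --pt "0 0 0 0 0 0" --pt "0 0 0 0 0 0" --pt "0 0 0 0 0 0" --pt "0 0 0 0 0 0"

```text
t: 13.15
position: [0.56, 0.1695, 0.1331]
orientation: [-0.836, -3.028, -0.0]
ft_force: [0.6, -0.5, -1.0]
gripper_width: 0.0126
```

```bash
python3 snap.py side s10
python3 - <<'E'
from h import *
rel((.562,.169,.134),59.1);o=env.observe();print(o["dq"].round(4),o["gripper_width"])
im=cv2.imread('pics/s10.png');cv2.imwrite('pics/c10.png',cv2.resize(im[100:220,190:310],None,fx=5,fy=5,interpolation=2))
E
```

```text
yaw_y now 59.13 t 13.2 pos [0.56   0.1695 0.1331] q [ 0.18  0.29 -0.26  1.02  0.    0.72]
rel [-0.002   0.0006 -0.0009] [ 0.0001 -0.0006  0.0005]
[-0.0005  0.0004  0.0011  0.0006  0.0006 -0.0002] 0.013169108482435708
```

View pics/c10.png

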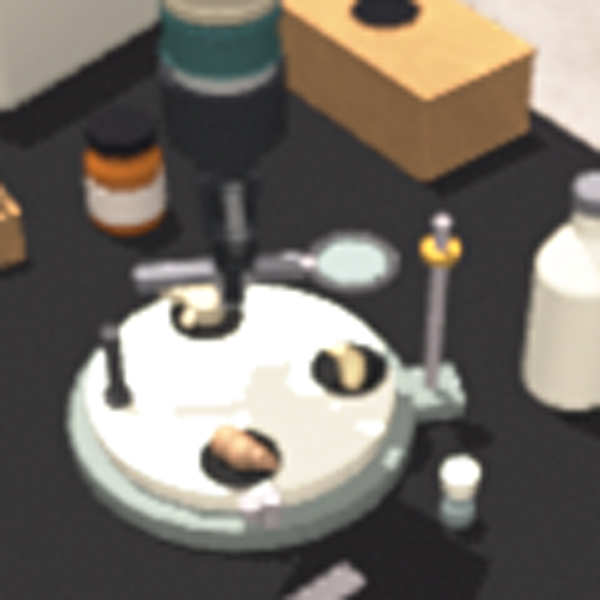

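The lens is level and still above the tooth at collar height: lens at (352,262) in the crop, collar at (440,250). The lug still meets the stop at (262,505). Handing in.

```bash
python3 -c "
from workcell import env
print(env.sign_off())"
```

```text
the job is handed in; nothing more can be done
None
```

I turned the platform home by its peg, lifted the grey lens off the farther rest, and handed the job in at about 13.2 s with the lens held over the tooth. The hand-in reports no verdict, so these are my own checks.

- **Platform:** the push rose to about 22 N with no further motion. The tooth's bearing (−26.6°) matched the post's (−27.3°), and the lug still met the stop in the last picture.
- **Lens position:** the last two-view fix, taken before a final 2–3 mm correction, put the lens about 58 mm from the post, where 60 mm is ideal. After the correction the arm's pose puts the lens at about (0.627, 0.129, 0.133) m. My tooth estimate is (0.629, 0.129) and the collar's mid-height about 0.133 m.
- **Hold:** the lens looked level in the last side view, the joints were almost still, and the gripper was closed on the handle at 13 mm.
- **Disagreements:**
  - The tooth estimates from different views spread over a few millimetres.
  - One wrist-view fit of the tooth was clearly wrong, with pads 150 mm apart instead of 130, so I discarded it.
  - For lens height against the collar, the two-view fix and the depth readings differed by a few millimetres, within the 8 mm allowed.
- **Bystanders and collar:** I saw nothing disturbed in the pictures, but I did not measure each bystander's position at the end. The collar read the same before and after, to within about 2 mm.

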